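# Switch off the barrel polisher and open its cover

### The arm

A 6-joint arm with a two-finger parallel gripper is mounted at the origin on the work surface. World frame = base frame: x ahead of the robot, y to its left, z up, the work surface at z = 0. Lengths are in m, angles in rad, forces in N, time in s.
With the tool pointing down it reaches from about 0.35 to 0.875 m from the base axis. Payload 15.5 kg.
Tool frame: the origin (TCP) lies at the very end of the fingers, on their centre line; the grasp point (between the pads) lies 19 mm behind it; z points along the fingers, y is the line along which they close (so a half turn about z gives the same grasp; the last joint's range is limited). The gripper opens to 85 mm and grips with 20 to 120 N. Pads are 22 mm wide; open, the fingers measure 114 mm over their backs; the gripper's body (76 mm by 85 mm) begins 54 mm behind the grasp point. The pads swing forward as they close: fully open they stand 13 mm farther back than shut.
Start: joints at [-1.252, 0.494, 1.345, -0, 1.302, -0.096], TCP at [0.252, -0.572, 0.2] pointing down, gripper open.
Joint ranges: [-2.91, 2.91], [-0.82, 2.16], [0.22, 2.67], [-1.22, 4.37], [0.12, 2.79], [-3.08, 3.08]. Speed limits (rad/s): [1.89, 1.89, 2.57, 3.01, 3.01, 3.01].

### API

Orientations are given as a unit quaternion [w, x, y, z].
In Python, from bench import robot gives the robot as it stands.
- The arm moves only by the tool move_arm, never from a script. Its arguments are lists of equal length, an entry for each row: "linear": the shift along the tool's x, y, z scaled (see below), a list of three; "delta_rot": the turn, a rotation vector about the tool's x, y, z scaled (see below), a list of three. In form: {"linear": [[x, y, z], ...], "delta_rot": [[ax, ay, az], ...]}. A call has 1 to 20 rows; each row is the pose to reach, as a shift and turn from the pose commanded when the call began, along the tool's axes at that moment, turning the shorter way round; what a row does not reach only later rows make up. The controller multiplies each number of a shift by 500 mm and each number of a turn by pi rad. A row lasts 1/12 s, in which the tool goes at most 41.7 mm and 7.16 degrees, less where a joint would pass 70% of its speed; a pose out of reach is approached as far as the arm can. A call with a number of a shift or a turn outside -1 to 1 is refused whole. A call with a gripper value outside its range is refused whole. "gripper" is the finger opening in mm, from 0 to 85.4, set as the call begins (left out, the last holds). The fingers move at their own pace and stop on an object; the grip force is fixed at half the most. Time passes only in rows, so rows that repeat a pose let the fingers close. It gives the time, the measured TCP pose, the force, the opening and the grip force at its end, in the units of the state.
- robot.get_state(): the state, without advancing time (a new reading comes with each control period).
- robot.snapshot(name): name is "scene" or "side" or "wrist"; returns (picture, depth): 420x560x3 uint8, red, green, blue; 420x560 float32, m along the optical axis (not along the pixel's ray), 0 where there is no reading.
- robot.camera_model(name): a dict with "mtx" (3x3 intrinsics, pixels), "T" (4x4, takes a point from camera to world coordinates). Camera axes: x right, y down, z forward; pixel columns grow to the right and rows downward; lengths in m; the calibration is good to about 2 mm. A picture is of the moment at which its call begins: read the wrist's pose just before it. camera_model takes no time and is no camera call; for the wrist camera it gives the pose at the moment of the call.
- robot.finish_job(): hands the job in; it is judged then, once.
The state is a dict: "time_s": time; "qpos": joint angles; "joint_vel": joint speeds; "joint_torque": joint torques, N m; "ee_pos": TCP position; "ee_rot": TCP orientation; "force": force on the tool from outside, world axes, zero at the start; "wrist_torque": the same for the moment, N m; "finger_gap": finger opening in m; "grip_force": force on a finger pad.
Only numpy, scipy, OpenCV 4.12 (cv2) and the standard library are available. Lean on these libraries where they do the work, as an engineer would, in place of code of your own. Each camera call takes 0.05 s, during which the arm holds its last target. There are 200 camera calls.

### The job

The jeweller's barrel polisher is switched to forward: set its small steel toggle to off, the narrow notch in the middle, feeling for it and never letting the lever run through to reverse. Then, with the switch off, lift the black paddle on the cover to free its latch and swing the cover up until it stands open by itself, at least 55 degrees. Leave the switch off, let go, and leave the other things on the bench where they are.

Things in the scene. Friction and masses are not known exactly. Their poses are not given: they have to be found in the camera images.
- polisher: Grey cabinet, 170 deep (x) x 320 wide (y) x 165 mm high. Origin: middle of the foot of its front face; x into it, y left, z up. Front face upright from z 95 to 165 mm; below, a bare panel slopes back under this overhang from (-6, 0) to (60, 92) mm (x, z), outward normal (-0.8, 0, 0.6). The toggle on it has no room above for an upright gripper: come from the front, tilted about 45 deg.
- toggle_tip (a point): Middle of the toggle's end knob (steel, 14 mm across; shank 7 to 9 mm), 40 mm from its pivot, on the panel at (16, 70, 32) mm in the polisher's frame; the lever ends 3 mm further, a 6 mm high nut rings its foot. Off, it stands along the panel's normal; it starts leaning to +y (forward); reverse is -y. Worn: the whole switch leans by an unknown angle up to 0.1 rad either way along the swing.
- toggle (a joint): Toggle angle from forward, rad: about 0 forward (start), 0.45 off, 0.9 reverse; grows as the knob goes to -y. Sprung: a finger beside the knob feels 3 to 7 N (part of it rubbing) pushing it out of forward; at about 0.31 it snaps by itself into the off notch and the force drops; 5 to 7 mm on, it meets a firmer wall: 10 to 12 N push it on, past 0.59 it snaps to reverse. Let go in the notch, it centres itself.
- paddle_grip (a point): Grip point of the latch paddle: flat black bar 75 long (x) x 32 wide (y) x 10 mm thick, level, jutting 48 mm in front of the cover's front edge, at y = -60 mm in the polisher's frame. The point is 33 mm in front of the front face, 15 mm from the bar's free end, mid width and thickness, 186 mm up when shut. Pinch it across its width. Axes as the polisher's, turning with it.
- paddle (a joint): Paddle angle to the cover, rad: 0 at rest, to 0.5 with its free end lifted; a light spring (2 to 4 N at the grip) returns it. Its hinge runs along y, 53 mm behind the grip point and 3 mm below it. Above about 0.3 the hidden pawl is clear and the cover is free; below, it is held shut.
- lid (a joint): Cover angle, rad: 0 shut, grows as the front edge rises, to 1.5. The hinge is stiff (some 5 to 8 N at the front edge) and the cover stays where it is left.
- lid_hinge (a point): Middle of the cover's hinge line, at the top of the cabinet's back, 165 mm up; the line runs along y, 170 mm behind the front face. Axes turn with the cover (an 8 mm plate).
- bench_block: Bystander: loose flat steel block, 90 x 65 x 16 mm, in front of the polisher. Origin under its centre.
- flat_file: Bystander: loose flat file, 240 mm long, 22 mm high wooden handle, lying in front of the polisher. Origin under its middle.
- pumice_jar: Bystander: loose glass jar, 56 mm across, 75 mm high, beside the polisher. Origin under its centre.
- mug: Bystander: loose white mug with two pencils, 82 mm across, 95 mm high (150 with pencils), beside the polisher. Origin under its centre.
- pliers: Bystander: loose pliers, 140 mm long, 14 mm high. Origin under their middle.
- loupe: Bystander: loose black loupe, 38 mm across, 34 mm high. Origin under its centre.
- ring_gauge: Bystander: loose brass ring, 48 mm across, 14 mm high. Origin under its centre.

How it is judged:
By the outcome, as a careful person would: the job done as asked, in the order asked, and still so for the second after the job is handed in, with the robot touching nothing.
It also fails if it takes over 72 s, if anything falls off the work surface, if the arm or the gripper's body presses on something with over 40 N, if the wrist force passes 120 N, or if a joint passes its speed limit or range.

## Working session

There is one attempt and no reset: what is moved stays moved. The work goes in short steps, Python scripts to look and compute and a tool call to move; the robot and the scene stay as the last step left them, time stands still between calls to the robot, and variables do not carry over. Pictures are saved under pics/ and viewed, at most 10 in all, crops included, and the job is handed in when it is done.

Besides the shell and the picture viewer there is one more tool, called after "Call:" as name(argument=value, ...), one argument or row to a line, values as JSON. move_arm: Moves the arm, as the interface text tells. Its arguments: {"type":"object","properties":{"linear":{"type":"array","items":{"type":"array","items":{"type":"number","minimum":-1,"maximum":1}}},"delta_rot":{"type":"array","items":{"type":"array","items":{"type":"number","minimum":-1,"maximum":1}}},"gripper":{"type":"number"}},"required":["linear","delta_rot"]}

```bash
mkdir -p pics; ls; python3 - <<'E'
from bench import robot
import cv2,numpy as np
for n in("scene","side"):
    p,d=robot.snapshot(n); cv2.imwrite(f"pics/{n}0.png",p[:,:,::-1]); np.save(f"pics/{n}0.npy",d)
    m=robot.camera_model(n); print(n,np.round(m["mtx"],1).tolist(),np.round(m["T"],3).tolist())
s=robot.get_state();print(s)
E
```

```text
pics
scene [[409.7, 0.0, 288.8], [0.0, 409.7, 206.1], [0.0, 0.0, 1.0]] [[0.984, 0.15, -0.094, 0.668], [0.177, -0.788, 0.589, -0.621], [0.014, -0.597, -0.802, 0.938], [0.0, 0.0, 0.0, 1.0]]
side [[486.6, 0.0, 281.4], [0.0, 486.6, 210.3], [0.0, 0.0, 1.0]] [[0.99, -0.088, 0.107, 0.426], [-0.138, -0.574, 0.807, -1.224], [-0.009, -0.814, -0.58, 0.982], [0.0, 0.0, 0.0, 1.0]]
{'time_s': 0.1, 'qpos': array([-1.25149873e+00,  4.94177253e-01,  1.34606387e+00, -2.29439286e-05,
        1.30247934e+00, -9.54923086e-02]), 'joint_vel': array([ 0.00012175,  0.00028726, -0.00171126, -0.00129066,  0.00178183,
        0.00022765]), 'joint_torque': array([ 5.76166261e-03, -8.83590102e+01, -3.84563792e+01,  1.90586388e-04,
        5.08193305e-03, -1.02445054e-05]), 'ee_pos': array([ 0.25176239, -0.5716649 ,  0.19922674]), 'ee_rot': array([-5.59143110e-04,  9.78569861e-01,  2.05914326e-01, -7.39614482e-05]), 'force': array([-0.13337334, -0.14054284, -0.42081714]), 'wrist_torque': array([0.01392453, 0.03891279, 0.01266111]), 'grip_force': 0.0, 'finger_gap': 0.08558496839119852}
```

View pics/scene0.png

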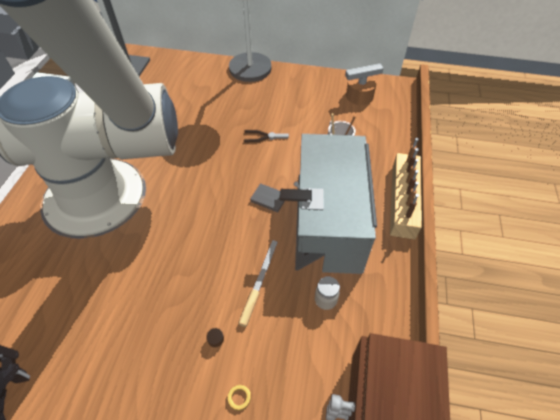

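View pics/side0.png

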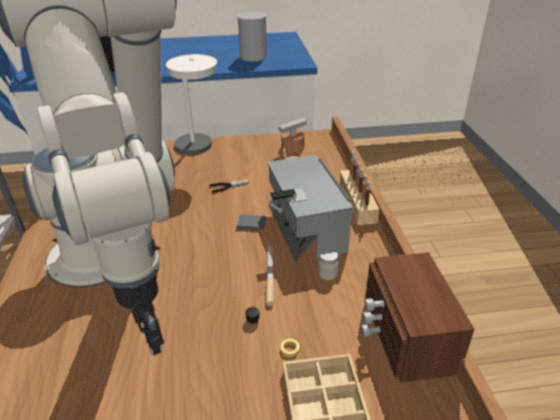

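The scene picture shows the cover at about (299–373, 137–237), the paddle at (295,195), the block at (267,196) and the file at (260,285). Next I fit the cover from depth.

```bash
cat > h.py <<'E'
import numpy as np,cv2
from bench import robot
def cloud(d,m):
    K,T=m["mtx"],m["T"]; v,u=np.mgrid[:d.shape[0],:d.shape[1]]
    c=np.stack([(u-K[0,2])/K[0,0]*d,(v-K[1,2])/K[1,1]*d,d],-1)
    return c@T[:3,:3].T+T[:3,3]
def proj(P,m):
    c=(np.asarray(P)-m["T"][:3,3])@m["T"][:3,:3]; q=c@m["mtx"].T; return q[...,:2]/q[...,2:]
E
python3 - <<'E'
from h import *
for n,box in(("scene",(120,280,240,420)),("side",(150,270,240,370))):
    d=np.load(f"pics/{n}0.npy"); W=cloud(d,robot.camera_model(n)); a,b,c,e=box
    w=W[a:b,c:e].reshape(-1,3); w=w[d[a:b,c:e].ravel()>0]
    print(n,np.histogram(w[:,2],bins=np.arange(-.01,.23,.01)))
    t=w[(w[:,2]>.155)&(w[:,2]<.18)]; print(len(t),np.median(t[:,2]))
    r=cv2.minAreaRect((t[:,:2]*1000).astype(np.float32)); print(r,cv2.boxPoints(r).round().tolist())
    p=w[(w[:,2]>.182)&(w[:,2]<.2)]
    if len(p)>5: r=cv2.minAreaRect((p[:,:2]*1000).astype(np.float32)); print("paddle",len(p),np.median(p[:,2]),r,cv2.boxPoints(r).round().tolist())
E
```

```text
scene (array([9171, 5766, 1233,  269,  278,  272, 1016,  629,  270,  228,  291,
        257,  299,  254,  228,  234,  187,  374, 7029,  198,  211,    0,
          0]), array([-0.01,  0.  ,  0.01,  0.02,  0.03,  0.04,  0.05,  0.06,  0.07,
        0.08,  0.09,  0.1 ,  0.11,  0.12,  0.13,  0.14,  0.15,  0.16,
        0.17,  0.18,  0.19,  0.2 ,  0.21,  0.22]))
7496 0.17255286905105754
((668.69189453125, 37.60215759277344), (195.86866760253906, 328.0565490722656), 7.779856204986572) [[549.0, 187.0], [594.0, -138.0], [788.0, -112.0], [744.0, 213.0]]
paddle 405 0.19011136292210318 ((588.6866455078125, -35.66865539550781), (74.4327621459961, 40.21348190307617), 8.55107307434082) [[549.0, -21.0], [555.0, -61.0], [628.0, -50.0], [622.0, -10.0]]
side (array([3556, 3184,  751,  329,  378,  324,  611,  448,  354,  161,  192,
        288,  292,  272,  257,  249,  231,  354, 2940,  113,   97,    0,
          0]), array([-0.01,  0.  ,  0.01,  0.02,  0.03,  0.04,  0.05,  0.06,  0.07,
        0.08,  0.09,  0.1 ,  0.11,  0.12,  0.13,  0.14,  0.15,  0.16,
        0.17,  0.18,  0.19,  0.2 ,  0.21,  0.22]))
3398 0.1726969824061646
((675.9951782226562, 36.66656494140625), (178.778076171875, 330.55621337890625), 8.332368850708008) [[564.0, 187.0], [612.0, -140.0], [788.0, -114.0], [740.0, 213.0]]
paddle 201 0.18987675186713848 ((588.5216064453125, -37.86140441894531), (74.26580810546875, 39.09086227416992), 9.023098945617676) [[549.0, -24.0], [555.0, -63.0], [628.0, -51.0], [622.0, -13.0]]
```

```bash
cat >> h.py <<'E'
from scipy.spatial.transform import Rotation as R
O=np.array([.592,.0245,0]); yaw=.143
B=R.from_euler('z',yaw)
def w(p): return B.apply(np.asarray(p)/1000)+O      # local mm -> world
def loc(p): return B.inv().apply(np.asarray(p)-O)*1000
def tool(tilt): # tilt deg from straight down toward polisher +x
    t=np.radians(tilt); z=[np.sin(t),0,-np.cos(t)]; x=[np.cos(t),0,np.sin(t)]
    return B*R.from_matrix(np.array([x,[0,-1,0],z]).T)
def move(P,Rt,pose=None):
    s=robot.get_state(); q=s["ee_rot"]; Rc=R.from_quat(np.r_[q[1:],q[0]])
    d=Rc.inv().apply(P-s["ee_pos"])/.5; r=(Rc.inv()*Rt).as_rotvec()/np.pi
    print("lin",d.round(4).tolist(),"rot",r.round(4).tolist(),"loc",loc(s["ee_pos"]).round(1),"t",s["time_s"])
E
python3 -c "
from h import *
k=np.array([-16,70,56]); a=np.array([.707,0,-.707])
move(w(k-120*a+[0,25,0]),tool(45))"
```

```text
lin [0.96, -1.054, 0.118] rot [-0.0343, 0.2484, 0.0819] loc [-421.7 -541.6  199.2] t 0.1
```

Call:
move_arm(
  linear=[
    [0.6,-0.5,-0.05],
    [0.6,-0.5,-0.05],
    [0.6,-0.5,-0.05],
    [0.6,-0.5,-0.05],
    [0.6,-0.5,-0.05],
    [0.6,-0.5,-0.05],
    [0.6,-0.5,-0.05],
    [0.6,-0.5,-0.05],
    [0.6,-0.5,-0.05],
    [0.6,-0.5,-0.05],
    [0.6,-0.5,-0.05],
    [0.6,-0.5,-0.05],
  ],
  delta_rot=[
    [0,0,0.08],
    [0,0,0.08],
    [0,0,0.08],
    [0,0,0.08],
    [0,0,0.08],
    [0,0,0.08],
    [0,0,0.08],
    [0,0,0.08],
    [0,0,0.08],
    [0,0,0.08],
    [0,0,0.08],
    [0,0,0.08],
  ],
  gripper=0,
)

```text
time_s: 1.1
ee_pos: [0.4259, -0.2215, 0.2247]
ee_rot: [-0.0, 0.997, 0.083, -0.0]
force: [0.1, -0.9, 0.7]
finger_gap: -0.0001
grip_force: 0.0
```

```bash
python3 -c "
from h import *
k=np.array([-16,70,56]); a=np.array([.707,0,-.707])
move(w(k-120*a+[0,25,0]),tool(45))"
```

```text
lin [0.2115, -0.6249, 0.1678] rot [-0.0029, 0.2501, 0.0069] loc [-199.4 -219.8  224.7] t 1.1
```

Call:
move_arm(
  linear=[
    [0.212,-0.625,0.168],
    [0.212,-0.625,0.168],
    [0.212,-0.625,0.168],
    [0.212,-0.625,0.168],
    [0.212,-0.625,0.168],
    [0.212,-0.625,0.168],
    [0.212,-0.625,0.168],
    [0.212,-0.625,0.168],
    [0.212,-0.625,0.168],
    [0.212,-0.625,0.168],
    [0.212,-0.625,0.168],
    [0.212,-0.625,0.168],
  ],
  delta_rot=[
    [-0.003,0.25,0.007],
    [-0.003,0.25,0.007],
    [-0.003,0.25,0.007],
    [-0.003,0.25,0.007],
    [-0.003,0.25,0.007],
    [-0.003,0.25,0.007],
    [-0.003,0.25,0.007],
    [-0.003,0.25,0.007],
    [-0.003,0.25,0.007],
    [-0.003,0.25,0.007],
    [-0.003,0.25,0.007],
    [-0.003,0.25,0.007],
  ],
)

```text
time_s: 2.1
ee_pos: [0.4991, 0.0603, 0.1864]
ee_rot: [-0.073, 0.919, 0.084, 0.378]
force: [0.1, -0.3, 1.0]
finger_gap: 0.0001
grip_force: 0.0
```

```bash
python3 -c "
from h import *
k=np.array([-16,70,56]); a=np.array([.707,0,-.707])
move(w(k-120*a+[0,25,0]),tool(45))
print(robot.get_state()['qpos'].round(2))
m=robot.camera_model('wrist');p,d=robot.snapshot('wrist');np.save('pics/w1.npy',d);np.savez('pics/w1m.npz',**m)
kf=[16-.8*36,70+17.4,32+.6*36]
L=[[16,70,32],[-16,70,56],kf,[0,160,95],[0,-160,95],[0,160,165],[0,0,165],[60,0,92],[-6,0,0],[-6,160,0]]
P=proj([w(x) for x in L],m);print(P.round().tolist())
im=np.ascontiguousarray(p[:,:,::-1])
for q in P: cv2.circle(im,tuple(int(v) for v in q),3,(0,0,255),1)
cv2.imwrite('pics/w1.png',im)"
```

```text
lin [-0.0844, -0.0875, 0.0536] rot [-0.0315, -0.0, -0.0008] loc [-86.9  48.7 186.4] t 2.1
[-0.29  0.25  2.36  1.95  0.43 -0.74]
[[273.0, 212.0], [268.0, 229.0], [251.0, 227.0], [170.0, 193.0], [536.0, 201.0], [138.0, 145.0], [354.0, 147.0], [342.0, 145.0], [335.0, 244.0], [197.0, 239.0]]
```

View pics/w1.png

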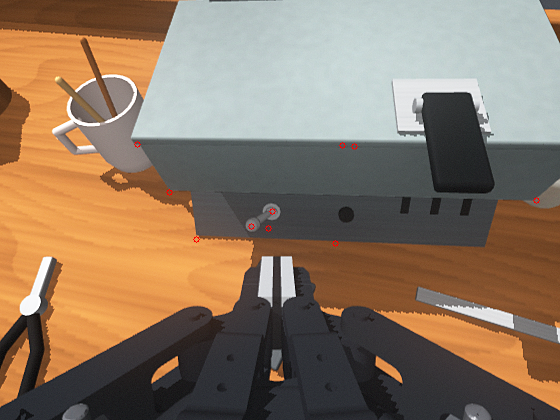

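Wrist view: the knob is at (252,226) and the pivot at (272,212), right on my projections, so the polisher pose is good. The mug is at (110,120), clear of the approach.

```bash
python3 -c "
from h import *
move(w([-7-40,124,47+40]),tool(45))"
```

```text
lin [-0.0867, -0.1287, 0.2097] rot [-0.0311, -0.0009, -0.0023] loc [-86.3  49.4 186.5] t 2.15
```

Call:
move_arm(
  linear=[
    [-0.087,-0.128,0.05],
    [-0.087,-0.128,0.05],
    [-0.087,-0.128,0.05],
    [-0.087,-0.128,0.21],
    [-0.087,-0.128,0.21],
    [-0.087,-0.128,0.21],
    [-0.087,-0.128,0.21],
    [-0.087,-0.128,0.21],
    [-0.087,-0.128,0.21],
    [-0.087,-0.128,0.21],
  ],
  delta_rot=[
    [-0.031,-0.001,-0.002],
    [-0.031,-0.001,-0.002],
    [-0.031,-0.001,-0.002],
    [-0.031,-0.001,-0.002],
    [-0.031,-0.001,-0.002],
    [-0.031,-0.001,-0.002],
    [-0.031,-0.001,-0.002],
    [-0.031,-0.001,-0.002],
    [-0.031,-0.001,-0.002],
    [-0.031,-0.001,-0.002],
  ],
)

```text
time_s: 2.98
ee_pos: [0.5261, 0.1406, 0.0859]
ee_rot: [-0.029, 0.922, 0.07, 0.379]
force: [0.5, 0.6, 0.6]
finger_gap: -0.0002
grip_force: 0.0
```

```bash
python3 -c "
from h import *
move(w([-7,124,47]),tool(45))"
```

```text
lin [0.0046, 0.0012, 0.1139] rot [-0.0018, 0.0017, 0.0017] loc [-48.7 124.3  85.9] t 2.9833
```

Call:
move_arm(
  linear=[
    [0.0,0.0,0.03],
    [0.0,0.0,0.06],
    [0.0,0.0,0.09],
    [0.002,0.0,0.112],
    [0.002,0.0,0.112],
    [0.002,0.0,0.112],
    [0.002,0.0,0.112],
  ],
  delta_rot=[
    [0,0,0],
    [0,0,0],
    [0,0,0],
    [0,0,0],
    [0,0,0],
    [0,0,0],
    [0,0,0],
  ],
)

```text
time_s: 3.57
ee_pos: [0.5656, 0.1461, 0.0485]
ee_rot: [-0.028, 0.922, 0.069, 0.38]
force: [0.1, 0.2, -0.8]
finger_gap: 0.0004
grip_force: 0.0
```

```bash
python3 -c "
from h import *
move(w([-7,112,47]),tool(45))
print(robot.get_state()['force'])
m=robot.camera_model('wrist');p,d=robot.snapshot('wrist')
im=np.ascontiguousarray(p[:,:,::-1]);cv2.imwrite('pics/w2.png',cv2.resize(im[130:310,160:400],None,fx=2.5,fy=2.5))"
```

```text
lin [0.0003, 0.0243, 0.0046] rot [-0.0013, 0.001, 0.0015] loc [ -8.8 124.1  48.5] t 3.5667
[ 0.13003444  0.16426683 -0.79273786]
```

View pics/w2.png

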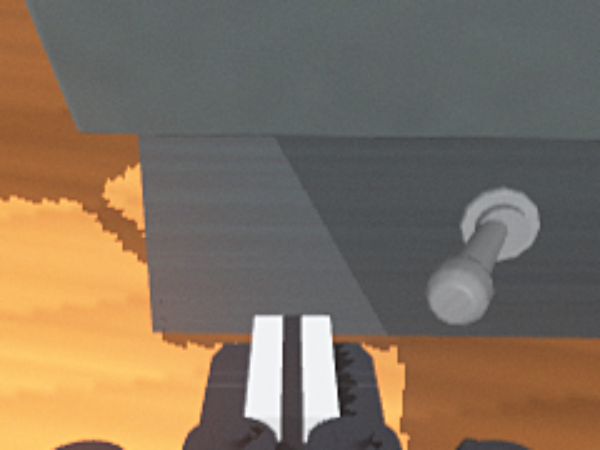

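Call:
move_arm(
  linear=[
    [0.0,0.01,0.006],
    [0.0,0.02,0.006],
    [0.0,0.024,0.006],
    [0.0,0.024,0.006],
  ],
  delta_rot=[
    [0,0,0],
    [0,0,0],
    [0,0,0],
    [0,0,0],
  ],
)

```text
time_s: 3.95
ee_pos: [0.5699, 0.1342, 0.0455]
ee_rot: [-0.028, 0.922, 0.069, 0.38]
force: [0.4, -0.2, 0.2]
finger_gap: 0.0001
grip_force: 0.0
```

Call:
move_arm(
  linear=[
    [0.0,0.003,0],
    [0.0,0.006,0],
    [0.0,0.006,0],
    [0.0,0.006,0],
  ],
  delta_rot=[
    [0,0,0],
    [0,0,0],
    [0,0,0],
    [0,0,0],
  ],
)

```text
time_s: 4.28
ee_pos: [0.5703, 0.132, 0.0454]
ee_rot: [-0.028, 0.922, 0.069, 0.38]
force: [-0.9, -1.1, -0.3]
finger_gap: 0.0001
grip_force: 0.0
```

Call:
move_arm(
  linear=[
    [0.0,0.003,0],
    [0.0,0.006,0],
    [0.0,0.006,0],
    [0.0,0.006,0],
  ],
  delta_rot=[
    [0,0,0],
    [0,0,0],
    [0,0,0],
    [0,0,0],
  ],
)

```text
time_s: 4.62
ee_pos: [0.5708, 0.129, 0.0455]
ee_rot: [-0.028, 0.922, 0.069, 0.38]
force: [0.4, 0.9, -0.1]
finger_gap: 0.0
grip_force: 0.0
```

Call:
move_arm(
  linear=[
    [0.0,0.002,0],
    [0.0,0.004,0],
    [0.0,0.004,0],
    [0.0,0.004,0],
  ],
  delta_rot=[
    [0,0,0],
    [0,0,0],
    [0,0,0],
    [0,0,0],
  ],
)

```text
time_s: 4.95
ee_pos: [0.5711, 0.127, 0.0455]
ee_rot: [-0.028, 0.922, 0.069, 0.38]
force: [0.7, -0.6, 0.4]
finger_gap: -0.0001
grip_force: 0.0
```

Call:
move_arm(
  linear=[
    [0.0,0.002,0],
    [0.0,0.004,0],
    [0.0,0.004,0],
    [0.0,0.004,0],
  ],
  delta_rot=[
    [0,0,0],
    [0,0,0],
    [0,0,0],
    [0,0,0],
  ],
)

```text
time_s: 5.28
ee_pos: [0.5714, 0.125, 0.0455]
ee_rot: [-0.028, 0.922, 0.069, 0.38]
force: [0.2, -0.2, -0.2]
finger_gap: -0.0
grip_force: 0.0
```

Call:
move_arm(
  linear=[
    [0.0,0.002,0],
    [0.0,0.004,0],
    [0.0,0.004,0],
    [0.0,0.004,0],
  ],
  delta_rot=[
    [0,0,0],
    [0,0,0],
    [0,0,0],
    [0,0,0],
  ],
)

```text
time_s: 5.62
ee_pos: [0.5717, 0.1231, 0.0455]
ee_rot: [-0.028, 0.922, 0.069, 0.38]
force: [1.4, -0.3, 0.7]
finger_gap: -0.0003
grip_force: 0.0
```

Call:
move_arm(
  linear=[
    [0.0,0.002,0],
    [0.0,0.004,0],
    [0.0,0.004,0],
    [0.0,0.004,0],
  ],
  delta_rot=[
    [0,0,0],
    [0,0,0],
    [0,0,0],
    [0,0,0],
  ],
)

```text
time_s: 5.95
ee_pos: [0.572, 0.1211, 0.0455]
ee_rot: [-0.028, 0.922, 0.069, 0.38]
force: [-0.2, 1.2, -0.4]
finger_gap: 0.0001
grip_force: 0.0
```

Call:
move_arm(
  linear=[
    [0.0,0.002,0],
    [0.0,0.003,0],
    [0.0,0.003,0],
    [0.0,0.003,0],
  ],
  delta_rot=[
    [0,0,0],
    [0,0,0],
    [0,0,0],
    [0,0,0],
  ],
)

```text
time_s: 6.28
ee_pos: [0.5722, 0.1196, 0.0455]
ee_rot: [-0.028, 0.922, 0.069, 0.38]
force: [-0.3, -0.4, -0.1]
finger_gap: 0.0001
grip_force: 0.0
```

Call:
move_arm(
  linear=[
    [0.0,0.002,0],
    [0.0,0.003,0],
    [0.0,0.003,0],
    [0.0,0.003,0],
  ],
  delta_rot=[
    [0,0,0],
    [0,0,0],
    [0,0,0],
    [0,0,0],
  ],
)

```text
time_s: 6.62
ee_pos: [0.5724, 0.1181, 0.0455]
ee_rot: [-0.028, 0.922, 0.069, 0.38]
force: [-0.6, -1.1, -0.8]
finger_gap: 0.0001
grip_force: 0.0
```

```bash
python3 -c "
from h import *
move(w([-7,112,47]),tool(45))
print(robot.get_state()['force'])
m=robot.camera_model('wrist');p,d=robot.snapshot('wrist')
im=np.ascontiguousarray(p[:,:,::-1]);cv2.imwrite('pics/w3.png',cv2.resize(im[180:290,220:360],None,fx=4,fy=4))"
```

```text
lin [0.001, -0.0331, -0.0034] rot [-0.0014, 0.0011, 0.0016] loc [-6.  95.5 45.5] t 6.6167
[-0.57371419 -1.13872856 -0.77323703]
```

View pics/w3.png

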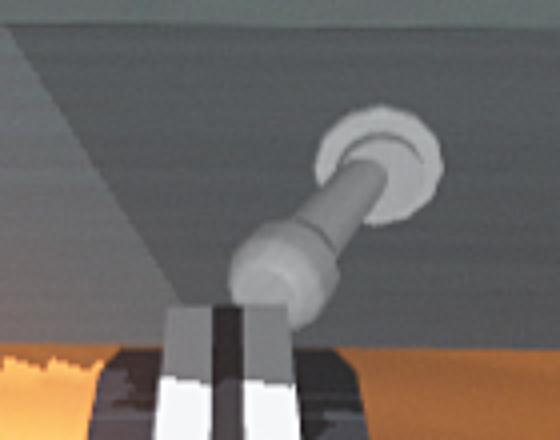

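The finger tip (165–295, 305) is overlapping the knob (283,275) in this crop with no contact force, so I check the depths.

```bash
python3 -c "
from h import *
m=robot.camera_model('wrist');p,d=robot.snapshot('wrist');W=cloud(d,m)
print('cam',loc(m['T'][:3,3]))
for n,(u,v) in dict(knobL=(281,248),knobM=(290,245),knobR=(302,250),knobLow=(295,260),tipL=(263,260),tipR=(291,260),pad=(287,280),shank=(308,230),nut=(322,228),panel=(345,230)).items():
    u0,v0=u,v
    q=220+(u-220),v
    print(n,loc(W[v0,u0]).round(1),d[v0,u0].round(4))
"
```

```text
cam [-75.63779264  94.51076647 220.99513481]
knobL [-10.8  92.3  56.5] 0.1757
knobM [-10.1  87.8  58.7] 0.1741
knobR [-11.1  81.4  54.5] 0.1773
knobLow [-16.6  85.1  54.5] 0.1748
tipL [-25.7 100.4  80.1] 0.1479
tipR [-26.1  88.4  81.3] 0.1467
pad [-38.4  90.5  93.5] 0.1301
shank [ 4.7 76.9 44.9] 0.1932
nut [11.8 67.1 32.3] 0.2076
panel [12.9 52.2 27.1] 0.2127
```

```bash
python3 -c "
from h import *
m=robot.camera_model('wrist');s=robot.get_state();q=s['ee_rot'];Rc=R.from_quat(np.r_[q[1:],q[0]])
p,d=robot.snapshot('wrist');W=cloud(d,m)
for z in(0,-19,-40):
  for x in(-11,0,11): print(x,z,proj(Rc.apply([x/1e3,0,z/1e3])+s['ee_pos'],m).round(1))
for v in range(244,330,4): print(v,*[ (Rc.inv().apply(W[v,u]-s['ee_pos'])*1e3).round(1) for u in(267,287)], p[v,267])
"
```

```text
-11 0 [274.9 265.4]
0 0 [274.9 247.2]
11 0 [274.8 228.3]
-11 -19 [274.8 282.3]
0 -19 [274.7 262.4]
11 -19 [274.7 241.7]
-11 -40 [274.6 305.5]
0 -40 [274.6 283.5]
11 -40 [274.5 260.4]
244 [-10.5  -5.1  29.7] [  7.1   6.2 -12.6] [88 88 92]
248 [-13.3  -5.2  29.7] [  4.8   6.2 -12.4] [91 90 90]
252 [-16.   -5.2  29.5] [  2.7   6.2 -12.5] [89 89 92]
256 [-18.9  -5.2  29.8] [  0.4   6.3 -12.4] [102 100 103]
260 [ 10.5  -3.3 -38.5] [ 10.8   5.3 -39.1] [128 124 130]
264 [ 10.9  -3.1 -43.1] [ 10.5   5.3 -42.4] [129 129 130]
268 [ 10.2  -3.1 -45.5] [ 10.8   5.1 -46.7] [125 122 124]
272 [ 10.8  -3.  -50.2] [ 10.6   5.  -49.9] [126 124 126]
276 [ 11.   -2.9 -54. ] [ 10.1   5.  -52.2] [255 255 255]
280 [ 10.3  -2.8 -55.8] [ 10.6   4.8 -56.4] [246 246 248]
284 [ 10.9  -2.7 -60. ] [ 10.2   4.8 -58.7] [246 246 247]
288 [ 10.1  -2.7 -61.5] [ 10.7   4.6 -62.6] [245 246 247]
292 [ 10.5  -2.6 -65.1] [ 10.7   4.5 -65.4] [245 246 248]
296 [ 11.2  -2.5 -68.9] [ 10.8   4.5 -68.2] [243 244 246]
300 [ 11.4  -2.4 -71.7] [ 11.2   4.4 -71.4] [146 147 150]
304 [ 12.6  -2.3 -76.1] [ 12.    4.2 -75.2] [79 74 81]
308 [ 11.2  -2.3 -76.3] [ 12.    4.2 -77.4] [84 76 82]
312 [ 11.4  -2.2 -78.8] [ 11.4   4.1 -78.8] [80 77 84]
316 [ 11.2  -2.2 -80.7] [ 11.4   4.1 -80.9] [83 77 85]
320 [ 11.7  -2.1 -83.5] [ 11.3   4.  -82.9] [73 70 78]
324 [ 12.   -2.1 -85.8] [ 11.3   3.9 -84.9] [57 50 51]
328 [ 10.3  -2.1 -85.4] [ 11.5   3.9 -87.1] [42 34 32]
```

The visible tip appears to end 38 mm short of the reported TCP. I cross-check with the fixed cameras before advancing.

```bash
python3 -c "
from h import *
s=robot.get_state();q=s['ee_rot'];Rc=R.from_quat(np.r_[q[1:],q[0]])
ims=[]
for n in('scene','side'):
  m=robot.camera_model(n);p,d=robot.snapshot(n);W=cloud(d,m)
  im=np.ascontiguousarray(p[:,:,::-1])
  P=[proj(Rc.apply([0,0,z/1e3])+s['ee_pos'],m) for z in(0,-38,-73)]
  print(n,np.round(P,1).tolist())
  T=Rc.inv().apply((W-s['ee_pos']).reshape(-1,3))*1e3
  k=(abs(T[:,0])<25)&(abs(T[:,1])<25)&(T[:,2]>-120)&(T[:,2]<20)&(d.ravel()>0)
  print(np.histogram(T[k,2],bins=range(-120,25,10)))
  for a in P: cv2.circle(im,tuple(int(round(v)) for v in a),1,(0,0,255),-1)
  c=P[1].astype(int); ims.append(cv2.resize(im[max(c[1]-50,0):c[1]+50,c[0]-50:c[0]+50],(400,400)))
cv2.imwrite('pics/c4.png',np.hstack(ims))"
```

```text
scene [[297.1, 183.3], [287.8, 176.8], [278.9, 170.5]]
(array([41, 44, 33, 47, 25, 27, 35, 29, 10,  0, 12, 14,  1,  0]), array([-120, -110, -100,  -90,  -80,  -70,  -60,  -50,  -40,  -30,  -20,
        -10,    0,   10,   20]))
side [[272.2, 204.3], [264.3, 199.0], [256.8, 194.0]]
(array([19, 18,  8, 14,  6, 19, 21, 15,  9,  0,  5, 11,  8,  8]), array([-120, -110, -100,  -90,  -80,  -70,  -60,  -50,  -40,  -30,  -20,
        -10,    0,   10,   20]))
```

View pics/c4.png

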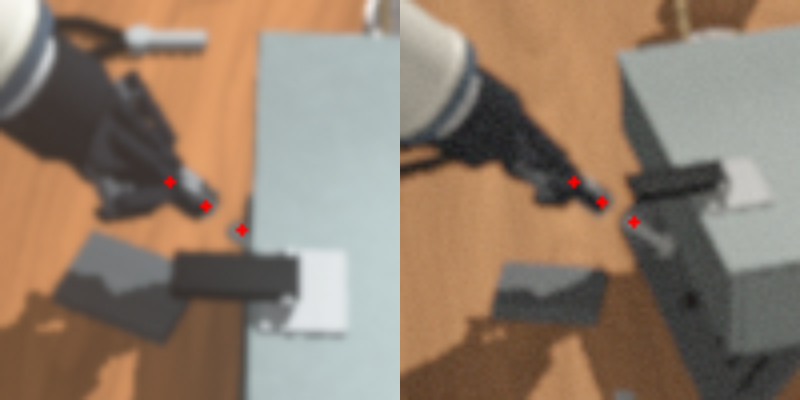

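Both fixed cameras agree: the real tip ends about 36 mm behind the reported TCP. I back off in y, then advance 33 mm.

Call:
move_arm(
  linear=[
    [0,-0.032,0],
    [0,-0.032,0],
    [0,-0.032,0.02],
    [0,-0.032,0.04],
    [0,-0.032,0.06],
    [0,-0.032,0.066],
    [0,-0.032,0.066],
    [0,-0.032,0.066],
  ],
  delta_rot=[
    [0,0,0],
    [0,0,0],
    [0,0,0],
    [0,0,0],
    [0,0,0],
    [0,0,0],
    [0,0,0],
    [0,0,0],
  ],
)

```text
time_s: 7.53
ee_pos: [0.593, 0.1372, 0.0216]
ee_rot: [-0.028, 0.922, 0.069, 0.38]
force: [-1.1, 0.2, 0.3]
finger_gap: -0.0002
grip_force: 0.0
```

Call:
move_arm(
  linear=[
    [0,0.005,0],
    [0,0.01,0],
    [0,0.012,0],
    [0,0.012,0],
    [0,0.012,0],
  ],
  delta_rot=[
    [0,0,0],
    [0,0,0],
    [0,0,0],
    [0,0,0],
    [0,0,0],
  ],
)

```text
time_s: 7.95
ee_pos: [0.593, 0.1316, 0.0223]
ee_rot: [-0.028, 0.922, 0.07, 0.38]
force: [-6.3, 4.5, 5.9]
finger_gap: 0.0001
grip_force: 4.3
```

Call:
move_arm(
  linear=[
    [0,0.002,0],
    [0,0.004,0],
    [0,0.004,0],
    [0,0.004,0],
  ],
  delta_rot=[
    [0,0,0],
    [0,0,0],
    [0,0,0],
    [0,0,0],
  ],
)

```text
time_s: 8.28
ee_pos: [0.5928, 0.1299, 0.0224]
ee_rot: [-0.029, 0.922, 0.07, 0.379]
force: [-12.0, 7.8, 10.8]
finger_gap: 0.0003
grip_force: 7.4
```

```bash
python3 -c "
from h import *
move(w([-7,112,47]),tool(45))
p,d=robot.snapshot('wrist')
im=np.ascontiguousarray(p[:,:,::-1]);cv2.imwrite('pics/w5.png',cv2.resize(im[180:290,220:360],None,fx=4,fy=4))"
```

```text
lin [0.0024, -0.0159, -0.0669] rot [-0.0018, 0.0015, 0.0021] loc [ 15.8 104.2  22.4] t 8.2833
```

View pics/w5.png

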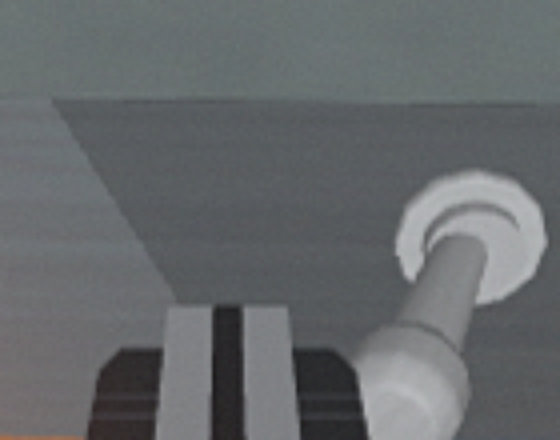

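The push has the dark finger shoulder (355,370) against the knob end (415,385), which gives mostly axial force. I back off and retract 6 mm so only the narrow tip touches.

Call:
move_arm(
  linear=[
    [0,-0.006,0],
    [0,-0.014,0],
    [0,-0.014,0],
    [0,-0.014,-0.006],
    [0,-0.014,-0.012],
    [0,-0.014,-0.012],
    [0,-0.014,-0.012],
  ],
  delta_rot=[
    [0,0,0],
    [0,0,0],
    [0,0,0],
    [0,0,0],
    [0,0,0],
    [0,0,0],
    [0,0,0],
  ],
)

```text
time_s: 8.92
ee_pos: [0.5889, 0.1357, 0.0265]
ee_rot: [-0.028, 0.922, 0.069, 0.38]
force: [0.6, -0.0, -0.7]
finger_gap: 0.0002
grip_force: 0.0
```

```bash
python3 -c "
from h import *
s=robot.get_state();q=s['ee_rot'];Rc=R.from_quat(np.r_[q[1:],q[0]])
move(w([-7,112,47]),tool(45)); print(s['force'])
p,d=robot.snapshot('wrist');W=cloud(d,robot.camera_model('wrist'))
T=Rc.inv().apply((W-s['ee_pos']).reshape(-1,3)).reshape(W.shape)*1e3
for v in range(252,330,6): print(v,[T[v,u].round(0).astype(int).tolist() for u in (242,248,254,258,261,264,286,289,292,295,298,302,306,310,315,320)])
"
```

```text
lin [0.0008, -0.0032, -0.057] rot [-0.0013, 0.0011, 0.0016] loc [ 12.8 110.5  26.5] t 8.9167
[ 0.63050603 -0.03438373 -0.65252728]
252 [[-3, -18, 1], [-3, -15, 1], [-4, -12, 3], [-4, -9, 3], [-4, -8, 2], [-3, -6, 1], [-4, 6, 3], [-4, 8, 3], [-3, 9, 0], [-4, 11, 2], [-3, 13, 0], [-4, 15, 2], [-3, 17, 1], [-3, 19, 1], [-3, 22, 1], [-3, 25, 1]]
258 [[-7, -18, 2], [-8, -15, 3], [-8, -12, 3], [-7, -9, 1], [-7, -8, 2], [10, -5, -36], [10, 5, -36], [11, 6, -37], [-7, 10, 2], [-8, 11, 3], [-7, 13, 0], [-8, 15, 3], [-7, 17, 1], [-7, 20, 2], [-7, 22, 2], [-7, 25, 2]]
264 [[-11, -19, 2], [-11, -15, 2], [-11, -12, 3], [-11, -10, 3], [10, -6, -42], [11, -4, -42], [11, 5, -44], [11, 6, -43], [11, 7, -43], [-11, 11, 2], [-11, 13, 2], [-11, 15, 3], [-12, 18, 3], [-12, 20, 3], [-11, 23, 2], [7, 20, -35]]
270 [[-16, -19, 5], [6, -11, -39], [7, -9, -40], [6, -7, -40], [11, -5, -48], [10, -4, -48], [11, 5, -48], [11, 6, -48], [11, 7, -48], [7, 9, -40], [7, 10, -40], [6, 12, -40], [7, 14, -40], [-16, 20, 4], [-15, 23, 2], [5, 20, -38]]
276 [[-20, -19, 4], [7, -11, -46], [7, -8, -46], [7, -7, -46], [11, -
[... 1356 characters left out ...]
, [12, -8, -79], [13, -6, -80], [11, -5, -78], [12, -4, -79], [12, -3, -79], [11, 4, -79], [11, 5, -79], [12, 6, -79], [12, 7, -80], [12, 8, -80], [12, 9, -80], [12, 10, -80], [12, 11, -79], [12, 13, -79], [12, 14, -80]]
318 [[11, -10, -81], [12, -8, -82], [11, -6, -82], [11, -5, -81], [12, -4, -83], [12, -3, -82], [11, 4, -82], [12, 5, -83], [12, 6, -82], [12, 6, -82], [12, 7, -82], [12, 9, -83], [12, 10, -83], [11, 11, -82], [12, 13, -82], [12, 14, -82]]
324 [[11, -10, -85], [12, -8, -86], [12, -6, -86], [12, -5, -85], [12, -4, -86], [11, -3, -85], [12, 4, -85], [12, 5, -85], [11, 5, -85], [12, 6, -86], [12, 7, -85], [11, 8, -85], [11, 10, -85], [12, 11, -86], [11, 12, -85], [12, 14, -86]]
```

Fingers are a full 29 mm wide right to the tip, so the earlier contact was the tip corner riding on the knob's end. I go 18 mm deeper, starting from farther out.

Call:
move_arm(
  linear=[
    [0,-0.012,0],
    [0,-0.016,0],
    [0,-0.016,0.012],
    [0,-0.016,0.024],
    [0,-0.016,0.036],
    [0,-0.016,0.036],
    [0,-0.016,0.036],
  ],
  delta_rot=[
    [0,0,0],
    [0,0,0],
    [0,0,0],
    [0,0,0],
    [0,0,0],
    [0,0,0],
    [0,0,0],
  ],
)

```text
time_s: 9.55
ee_pos: [0.6006, 0.1456, 0.0131]
ee_rot: [-0.028, 0.922, 0.069, 0.38]
force: [-1.1, 0.5, -0.8]
finger_gap: -0.0003
grip_force: 0.0
```

Call:
move_arm(
  linear=[
    [0,0.006,0],
    [0,0.012,0],
    [0,0.012,0],
    [0,0.012,0],
    [0,0.012,0],
  ],
  delta_rot=[
    [0,0,0],
    [0,0,0],
    [0,0,0],
    [0,0,0],
    [0,0,0],
  ],
)

```text
time_s: 9.97
ee_pos: [0.6012, 0.1395, 0.0137]
ee_rot: [-0.028, 0.922, 0.069, 0.38]
force: [-1.2, 0.8, -0.9]
finger_gap: 0.0001
grip_force: 0.0
```

Call:
move_arm(
  linear=[
    [0,0.004,0],
    [0,0.006,0],
    [0,0.006,0],
    [0,0.006,0],
  ],
  delta_rot=[
    [0,0,0],
    [0,0,0],
    [0,0,0],
    [0,0,0],
  ],
)

```text
time_s: 10.3
ee_pos: [0.6017, 0.1367, 0.0136]
ee_rot: [-0.028, 0.922, 0.069, 0.38]
force: [0.7, -0.0, -0.4]
finger_gap: 0.0003
grip_force: 0.0
```

Call:
move_arm(
  linear=[
    [0,0.004,0],
    [0,0.006,0],
    [0,0.006,0],
    [0,0.006,0],
  ],
  delta_rot=[
    [0,0,0],
    [0,0,0],
    [0,0,0],
    [0,0,0],
  ],
)

```text
time_s: 10.63
ee_pos: [0.602, 0.1338, 0.0136]
ee_rot: [-0.028, 0.922, 0.069, 0.38]
force: [-1.3, 2.2, 1.0]
finger_gap: 0.0001
grip_force: 1.1
```

Call:
move_arm(
  linear=[
    [0,0.002,0],
    [0,0.004,0],
    [0,0.004,0],
    [0,0.004,0],
  ],
  delta_rot=[
    [0,0,0],
    [0,0,0],
    [0,0,0],
    [0,0,0],
  ],
)

```text
time_s: 10.97
ee_pos: [0.6022, 0.1319, 0.0135]
ee_rot: [-0.028, 0.922, 0.069, 0.38]
force: [-4.1, 3.8, 2.2]
finger_gap: -0.0001
grip_force: 2.0
```

Call:
move_arm(
  linear=[
    [0,0.002,0],
    [0,0.004,0],
    [0,0.004,0],
    [0,0.004,0],
  ],
  delta_rot=[
    [0,0,0],
    [0,0,0],
    [0,0,0],
    [0,0,0],
  ],
)

```text
time_s: 11.3
ee_pos: [0.6024, 0.1299, 0.0135]
ee_rot: [-0.028, 0.922, 0.069, 0.38]
force: [-3.3, 2.8, 2.1]
finger_gap: 0.0001
grip_force: 2.2
```

Call:
move_arm(
  linear=[
    [0,0.002,0],
    [0,0.004,0],
    [0,0.004,0],
    [0,0.004,0],
  ],
  delta_rot=[
    [0,0,0],
    [0,0,0],
    [0,0,0],
    [0,0,0],
  ],
)

```text
time_s: 11.63
ee_pos: [0.6027, 0.128, 0.0135]
ee_rot: [-0.028, 0.922, 0.069, 0.38]
force: [-3.4, 3.8, 1.4]
finger_gap: 0.0002
grip_force: 2.1
```

Call:
move_arm(
  linear=[
    [0,0.002,0],
    [0,0.003,0],
    [0,0.003,0],
    [0,0.003,0],
  ],
  delta_rot=[
    [0,0,0],
    [0,0,0],
    [0,0,0],
    [0,0,0],
  ],
)

```text
time_s: 11.97
ee_pos: [0.6032, 0.1263, 0.0135]
ee_rot: [-0.028, 0.922, 0.069, 0.38]
force: [-2.4, 2.6, -0.0]
finger_gap: -0.0001
grip_force: 1.2
```

Call:
move_arm(
  linear=[
    [0,0.001,0],
    [0,0.002,0],
    [0,0.002,0],
    [0,0.002,0],
  ],
  delta_rot=[
    [0,0,0],
    [0,0,0],
    [0,0,0],
    [0,0,0],
  ],
)

```text
time_s: 12.3
ee_pos: [0.6037, 0.1252, 0.0137]
ee_rot: [-0.028, 0.922, 0.069, 0.38]
force: [-0.6, -0.3, -1.1]
finger_gap: 0.0004
grip_force: 0.0
```

Call:
move_arm(
  linear=[
    [0,0.001,0],
    [0,0.002,0],
    [0,0.002,0],
    [0,0.002,0],
  ],
  delta_rot=[
    [0,0,0],
    [0,0,0],
    [0,0,0],
    [0,0,0],
  ],
)

```text
time_s: 12.63
ee_pos: [0.6036, 0.1243, 0.0136]
ee_rot: [-0.028, 0.922, 0.069, 0.38]
force: [0.0, 0.3, 0.4]
finger_gap: 0.0
grip_force: 0.0
```

The force dropped to zero, so it snapped into the notch. I back off and look.

Call:
move_arm(
  linear=[
    [0,-0.012,0],
    [0,-0.024,0],
    [0,-0.024,-0.04],
    [0,-0.024,-0.1],
    [0,-0.024,-0.1],
    [0,-0.024,-0.1],
  ],
  delta_rot=[
    [0,0,0],
    [0,0,0],
    [0,0,0],
    [0,0,0],
    [0,0,0],
    [0,0,0],
  ],
)

```text
time_s: 13.13
ee_pos: [0.5663, 0.1316, 0.0498]
ee_rot: [-0.028, 0.922, 0.07, 0.38]
force: [0.5, -0.0, 0.4]
finger_gap: 0.0002
grip_force: 0.0
```

```bash
python3 -c "
from h import *
m=robot.camera_model('wrist');p,d=robot.snapshot('wrist');W=cloud(d,m)
im=np.ascontiguousarray(p[:,:,::-1]);cv2.imwrite('pics/w6.png',cv2.resize(im[150:290,200:380],None,fx=3.5,fy=3.5))
print(proj([w([16,70,32]),w([-16,70,56]),w([-18,70,58])],m).round(1))
L=loc(W.reshape(-1,3)); h=(L-[16,70,32])@np.array([-.8,0,.6]); k=(h>33)&(h<46)&(abs(L[:,1]-70)<25)&(abs(L[:,0]+16)<12)&(L[:,2]<70)
print('knob',k.sum(),L[k].mean(0).round(1),L[k,1].min().round(1),L[k,1].max().round(1))
# next: tip (TCP-36) for paddle preapproach
a=np.array([np.sin(.785),0,-np.cos(.785)])
g=np.array([-33,-60,186]); print('pre'); move(w(g+ (36+12-80)*a+[0,0,0]),tool(45))
"
```

```text
[[338.4 219.2]
 [350.6 253.7]
 [351.7 256. ]]
knob 583 [-14.  72.  58.] 64.8 78.2
pre
lin [0.1571, 0.3386, -0.2927] rot [-0.0015, 0.0008, 0.0018] loc [ -9.3 109.5  49.4] t 13.1833
```

View pics/w6.png

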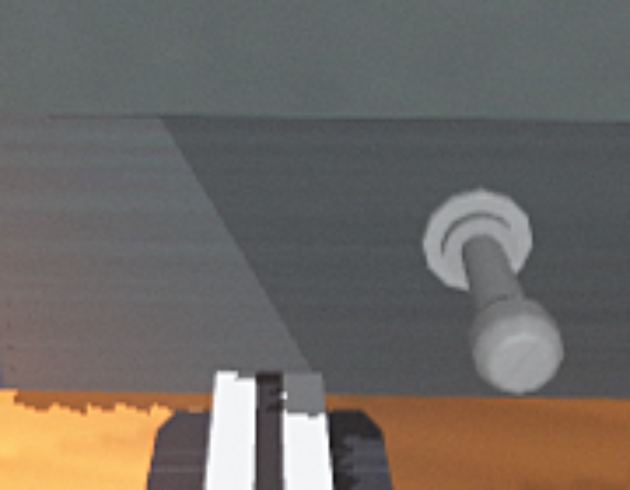

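Knob centre measures y ≈ 72, standing straight out from the nut in the crop ((520,345) against (478,240)), so the switch is off. Now the paddle.

```bash
cat >> h.py <<'E'
g0=np.array([-33.,-60,186]); H=np.array([170.,0,165])
def ax(t): t=np.radians(t); return np.array([np.sin(t),0,-np.cos(t)])
def rot(p,c,t): # front-up rotation by t about y line through c
    u,z=-(p[0]-c[0]),p[2]-c[2]; return np.array([c[0]-(u*np.cos(t)-z*np.sin(t)),p[1],c[2]+u*np.sin(t)+z*np.cos(t)])
def grip(th,ph): return rot(rot(g0,np.array([20.,-60,183]),ph),H,th)
D=54 # TCP ahead of grasp point, mm (measured tip is 36 behind TCP)
E
python3 -c "
from h import *
print(loc(robot.get_state()['ee_pos'])); move(w(g0+(D-80)*ax(60)),tool(60))"
```

```text
[ -9.28696642 109.53291252  49.40583373]
lin [0.1436, 0.3386, -0.2789] rot [-0.0017, 0.0841, 0.0016] loc [ -9.3 109.5  49.4] t 13.1833
```

Call:
move_arm(
  linear=[
    [0,0,-0.08],
    [0,0,-0.16],
    [0.05,0,-0.24],
    [0.1436,0.15,-0.279],
    [0.1436,0.22,-0.279],
    [0.1436,0.29,-0.279],
    [0.1436,0.3386,-0.279],
    [0.1436,0.3386,-0.279],
    [0.1436,0.3386,-0.279],
    [0.1436,0.3386,-0.279],
    [0.1436,0.3386,-0.279],
    [0.1436,0.3386,-0.279],
    [0.1436,0.3386,-0.279],
    [0.1436,0.3386,-0.279],
  ],
  delta_rot=[
    [0,0,0],
    [0,0,0],
    [0,0.02,0],
    [0,0.04,0],
    [0,0.06,0],
    [0,0.084,0.001],
    [0,0.084,0.001],
    [0,0.084,0.001],
    [0,0.084,0.001],
    [0,0.084,0.001],
    [0,0.084,0.001],
    [0,0.084,0.001],
    [0,0.084,0.001],
    [0,0.084,0.001],
  ],
  gripper=60,
)

```text
time_s: 14.35
ee_pos: [0.5453, -0.0422, 0.1983]
ee_rot: [-0.038, 0.864, 0.064, 0.498]
force: [-0.8, -0.0, 0.1]
finger_gap: 0.06
grip_force: 0.0
```

```bash
python3 -c "
from h import *
print(robot.get_state()['qpos'].round(2)); move(w(g0+(D-80)*ax(60)),tool(60))
m=robot.camera_model('wrist');p,d=robot.snapshot('wrist');W=cloud(d,m)
im=np.ascontiguousarray(p[:,:,::-1])
for x in([-48,-44,191],[-48,-76,191],[27,-60,191],[-33,-60,191]): cv2.circle(im,tuple(int(v) for v in proj(w(x),m)),3,(0,0,255),1)
cv2.imwrite('pics/w7.png',im)
s=robot.get_state();q=s['ee_rot'];Rc=R.from_quat(np.r_[q[1:],q[0]])
T=Rc.inv().apply((W-s['ee_pos']).reshape(-1,3))*1e3
k=(abs(T[:,0])<14)&(abs(T[:,1])<50)&(abs(T[:,1])>25)&(T[:,2]<0)&(T[:,2]>-80)&(d.ravel()>0)
print('tip z',np.percentile(T[k,2],[90,98,100]),T[k].mean(0))
L=loc(W.reshape(-1,3));b=(abs(L[:,2]-191)<3)&(L[:,0]<-2)&(L[:,0]>-60)&(abs(L[:,1]+60)<30); print('bar',L[b].min(0),L[b].max(0))
"
```

```text
[-0.61  0.49  2.45  2.28  0.91 -1.4 ]
lin [0.0015, 0.0013, -0.0003] rot [-0.0021, 0.0006, 0.0003] loc [-55.8 -59.4 198.3] t 14.35
tip z [-44.91789259 -39.34874087 -35.04161447] [  5.13700388   0.69116855 -61.10869686]
bar [-48.08438437 -73.74133425 188.00040227] [ -2.08837133 -42.12435346 191.86786481]
```

View pics/w7.png

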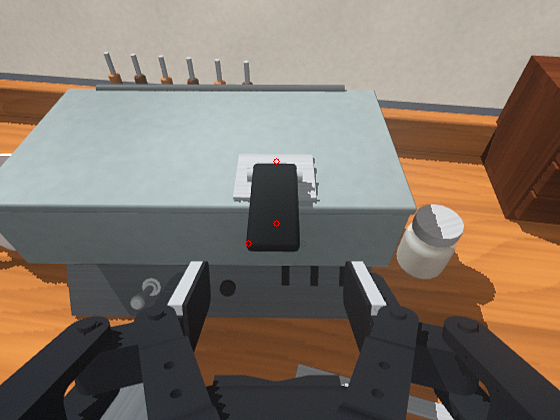

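The bar (273,205) lies centred between the open pads ((190,285) and (358,285)). Advance 80 mm and close.

Call:
move_arm(
  linear=[
    [0.001,-0.003,0.04],
    [0.001,-0.003,0.08],
    [0.001,-0.003,0.12],
    [0.001,-0.003,0.15],
    [0.001,-0.003,0.16],
    [0.001,-0.003,0.16],
    [0.001,-0.003,0.16],
  ],
  delta_rot=[
    [0,0,0],
    [0,0,0],
    [0,0,0],
    [0,0,0],
    [0,0,0],
    [0,0,0],
    [0,0,0],
  ],
)

```text
time_s: 14.98
ee_pos: [0.6131, -0.0306, 0.1589]
ee_rot: [-0.038, 0.864, 0.064, 0.498]
force: [-0.4, -0.1, 0.0]
finger_gap: 0.0597
grip_force: 0.0
```

Call:
move_arm(
  linear=[
    [0,0,0],
    [0,0,0],
    [0,0,0],
    [0,0,0],
    [0,0,0],
    [0,0,0],
    [0,0,0],
    [0,0,0],
  ],
  delta_rot=[
    [0,0,0],
    [0,0,0],
    [0,0,0],
    [0,0,0],
    [0,0,0],
    [0,0,0],
    [0,0,0],
    [0,0,0],
  ],
  gripper=20,
)

```text
time_s: 15.65
ee_pos: [0.6125, -0.0307, 0.1594]
ee_rot: [-0.038, 0.864, 0.064, 0.498]
force: [-7.9, 7.7, 5.6]
finger_gap: 0.0312
grip_force: 59.0
```

```bash
python3 -c "
from h import *
s=robot.get_state(); print(loc(s['ee_pos']),w(g0+D*ax(60)),s['finger_gap'],s['force'],s['wrist_torque'])
q=s['ee_rot'];R0=R.from_quat(np.r_[q[1:],q[0]]);P0=s['ee_pos']; off=loc(P0)-(g0+D*ax(60)); print('off',off)
np.savez('ref.npz',P0=P0,q=R0.as_quat())
def rel(th,ph):
    t=60-np.degrees(th+ph)*.96; P=w(grip(th,ph)+D*ax(t)+off)
    return (R0.inv().apply(P-P0)/.5).round(4).tolist(),(np.round(-np.radians(60-t)/np.pi,4)), round(t,1), loc(P).round(0)
for th,ph in [(0,.1),(0,.2),(0,.3),(0,.42)]+[(x,.42) for x in np.arange(.1,1.21,.1)]: print(round(th,2),ph,*rel(th,ph))
"
```

```text
[ 12.45938741 -57.51430288 159.37862092] [ 0.61417566 -0.03292583  0.159     ] 0.031206629101033057 [-7.89771318  7.73312641  5.59166688] [0.65105836 0.18096582 0.78496551]
off [-1.3059844   2.48569712  0.37862092]
0 0.1 [-0.0007, -0.0, -0.0048] -0.0306 54.5 [ 10. -58. 160.]
0 0.2 [-0.0008, -0.0001, -0.0096] -0.0611 49.0 [  8. -58. 161.]
0 0.3 [-0.0006, -0.0001, -0.0143] -0.0917 43.5 [  6. -58. 163.]
0 0.42 [0.0004, -0.0001, -0.0199] -0.1283 36.9 [  4. -58. 165.]
0.1 0.42 [0.03, -0.0002, -0.0349] -0.1589 31.4 [  5. -58. 181.]
0.2 0.42 [0.0609, -0.0003, -0.0469] -0.1895 25.9 [  7. -58. 197.]
0.3 0.42 [0.0928, -0.0003, -0.0557] -0.22 20.4 [ 12. -58. 213.]
0.4 0.42 [0.1254, -0.0003, -0.0612] -0.2506 14.9 [ 17. -58. 229.]
0.5 0.42 [0.1584, -0.0003, -0.0634] -0.2811 9.4 [ 25. -58. 244.]
0.6 0.42 [0.1914, -0.0003, -0.0623] -0.3117 3.9 [ 34. -58. 258.]
0.7 0.42 [0.2241, -0.0002, -0.0578] -0.3422 -1.6 [ 44. -58. 271.]
0.8 0.42 [0.2561, -0.0001, -0.0501] -0.3728 -7.1 [ 55. -58. 283.]
0.9 0.42 [0.2872, -0.0, -0.0393] -0.4034 -12.6 [ 68. -58. 293.]
1.0 0.42 [0.317, 0.0001, -0.0253] -0.4339 -18.1 [ 81. -58. 303.]
1.1 0.42 [0.3452, 0.0002, -0.0085] -0.4645 -23.6 [ 95. -58. 311.]
1.2 0.42 [0.3716, 0.0003, 0.0111] -0.495 -29.1 [110. -58. 317.]
```

Call:
move_arm(
  linear=[
    [-0.0007,0,-0.0048],
    [-0.0007,0,-0.0048],
    [-0.0008,0,-0.0096],
    [-0.0008,0,-0.0096],
    [-0.0006,0,-0.0143],
    [-0.0006,0,-0.0143],
    [0.0004,0,-0.0199],
    [0.0004,0,-0.0199],
    [0.0004,0,-0.0199],
  ],
  delta_rot=[
    [0,-0.0306,0],
    [0,-0.0306,0],
    [0,-0.0611,0],
    [0,-0.0611,0],
    [0,-0.0917,0],
    [0,-0.0917,0],
    [0,-0.1283,0],
    [0,-0.1283,0],
    [0,-0.1283,0],
  ],
)

```text
time_s: 16.4
ee_pos: [0.6033, -0.0297, 0.161]
ee_rot: [-0.034, 0.939, 0.069, 0.335]
force: [-32.8, -43.9, 16.3]
finger_gap: 0.0312
grip_force: 71.1
```

```bash
python3 -c "
from h import *
s=robot.get_state(); print(s['force'],s['wrist_torque'],s['qpos'].round(2)); move(w(grip(0,.42)+D*ax(36.9)+[-1.3,2.5,.4]),tool(36.9))
q=s['ee_rot'];R0=R.from_quat(np.r_[q[1:],q[0]]);r=np.load('ref.npz');R0=R.from_quat(r['q'])*R.from_rotvec([0,-.1283*np.pi,0]); P0=w(grip(0,.42)+D*ax(36.9)+[-1.3,2.5,.4])
for th in np.arange(.05,1.21,.05):
    t=60-np.degrees(th+.42)*.96; P=w(grip(th,.42)+D*ax(t)+[-1.3,2.5,.4])
    print(round(th,2),(R0.inv().apply(P-P0)/.5).round(4).tolist(),(np.round(-np.radians(36.9-t)/np.pi,4)))
"
```

```text
[-32.84376496 -43.85149583  16.28480952] [-5.74308606  2.1951724  -5.23776467] [-0.34  0.37  2.06  1.31  0.33 -0.11]
lin [0.0052, 0.0043, -0.0049] rot [-0.0065, -0.0137, -0.0008] loc [  3.5 -55.3 161. ] t 16.4
0.05 [0.0103, -0.0, -0.013] -0.0153
0.1 [0.0213, -0.0001, -0.0254] -0.0306
0.15 [0.0329, -0.0001, -0.0373] -0.0458
0.2 [0.0451, -0.0001, -0.0485] -0.0611
0.25 [0.0578, -0.0001, -0.0592] -0.0764
0.3 [0.071, -0.0002, -0.0691] -0.0917
0.35 [0.0847, -0.0002, -0.0784] -0.107
0.4 [0.0988, -0.0002, -0.087] -0.1222
0.45 [0.1134, -0.0002, -0.0949] -0.1375
0.5 [0.1283, -0.0002, -0.102] -0.1528
0.55 [0.1436, -0.0002, -0.1083] -0.1681
0.6 [0.1591, -0.0001, -0.1139] -0.1834
0.65 [0.1749, -0.0001, -0.1187] -0.1986
0.7 [0.1909, -0.0001, -0.1226] -0.2139
0.75 [0.2071, -0.0, -0.1258] -0.2292
0.8 [0.2234, -0.0, -0.1281] -0.2445
0.85 [0.2398, 0.0, -0.1296] -0.2598
0.9 [0.2562, 0.0001, -0.1303] -0.275
0.95 [0.2727, 0.0001, -0.1302] -0.2903
1.0 [0.2891, 0.0002, -0.1292] -0.3056
1.05 [0.3054, 0.0003, -0.1274] -0.3209
1.1 [0.3217, 0.0003, -0.1248] -0.3361
1.15 [0.3377, 0.0004, -0.1213] -0.3514
1.2 [0.3536, 0.0005, -0.1171] -0.3667
```

Call:
move_arm(
  linear=[
    [0,0,0],
    [0,0,0],
    [0,0,0],
    [0,0,0],
  ],
  delta_rot=[
    [0,0,0],
    [0,0,0],
    [0,0,0],
    [0,0,0],
  ],
)

```text
time_s: 16.73
ee_pos: [0.6033, -0.0293, 0.161]
ee_rot: [-0.035, 0.939, 0.07, 0.336]
force: [-34.6, -54.7, 18.7]
finger_gap: 0.0311
grip_force: 73.1
```

```bash
python3 -c "
from h import *
s=robot.get_state(); print(s['force'],s['wrist_torque'],s['qpos'].round(2),s['joint_vel'].round(3)); move(w(grip(0,.42)+D*ax(36.9)+[-1.3,2.5,.4]),tool(36.9))
"
```

```text
[-34.61614208 -54.72580141  18.66587045] [-7.25381693  2.19631257 -6.76261656] [-0.34  0.37  2.07  1.32  0.33 -0.12] [-0.002 -0.001 -0.     0.001  0.001 -0.002]
lin [0.0053, 0.0051, -0.0051] rot [-0.0069, -0.0141, -0.0007] loc [  3.5 -54.9 161. ] t 16.7333
```

Call:
move_arm(
  linear=[
    [0.002,0.003,-0.002],
    [0.004,0.005,-0.004],
    [0.005,0.006,-0.006],
    [0.005,0.006,-0.006],
    [0.005,0.006,-0.006],
    [0.005,0.006,-0.006],
  ],
  delta_rot=[
    [-0.003,-0.005,0],
    [-0.007,-0.014,0],
    [-0.007,-0.014,0],
    [-0.007,-0.014,0],
    [-0.007,-0.014,0],
    [-0.007,-0.014,0],
  ],
)

```text
time_s: 17.23
ee_pos: [0.603, -0.03, 0.1638]
ee_rot: [-0.025, 0.946, 0.068, 0.315]
force: [-28.0, -45.9, 3.7]
finger_gap: 0.0312
grip_force: 69.0
```

```bash
python3 -c "
from h import *
s=robot.get_state(); print(s['force'],s['wrist_torque'],s['qpos'].round(2),s['joint_vel'].round(3)); move(w(grip(0,.42)+D*ax(36.9)+[-1.3,2.5,.4]),tool(36.9))
"
```

```text
[-28.03847534 -45.87417673   3.72519184] [-6.08575861  3.73635547 -5.2525952 ] [-0.32  0.35  2.03  1.03  0.32  0.19] [ 0.     0.001 -0.     0.002  0.001  0.001]
lin [0.0023, 0.004, -0.0002] rot [-0.0016, 0.0, -0.0001] loc [  3.1 -55.5 163.8] t 17.2333
```

Call:
move_arm(
  linear=[
    [0,0.002,0],
    [-0.001,0.0035,-0.001],
    [-0.001,0.0035,-0.001],
    [-0.001,0.0035,-0.001],
  ],
  delta_rot=[
    [-0.001,0,0],
    [-0.0015,0,0],
    [-0.0015,0,0],
    [-0.0015,0,0],
  ],
)

```text
time_s: 17.57
ee_pos: [0.6029, -0.0304, 0.164]
ee_rot: [-0.024, 0.946, 0.068, 0.316]
force: [-17.2, -33.3, -1.3]
finger_gap: 0.0312
grip_force: 66.6
```

```bash
python3 -c "
from h import *
s=robot.get_state(); print(s['force'],s['wrist_torque'],s['qpos'].round(2),s['joint_vel'].round(3)); move(w(grip(0,.42)+D*ax(36.9)+[-1.3,2.5,.4]),tool(36.9))
"
```

```text
[-17.19739902 -33.29918135  -1.30159017] [-4.37109703  2.81839362 -3.84926237] [-0.32  0.35  2.03  1.03  0.32  0.19] [ 0.001  0.001  0.001  0.     0.    -0.   ]
lin [0.0024, 0.0031, 0.0003] rot [-0.001, -0.0, 0.0001] loc [  2.9 -55.9 164. ] t 17.5667
```

Call:
move_arm(
  linear=[
    [-0.001,0.003,-0.001],
    [-0.002,0.006,-0.001],
    [-0.002,0.009,-0.002],
    [-0.002,0.009,-0.002],
    [-0.002,0.009,-0.002],
  ],
  delta_rot=[
    [-0.001,0,0],
    [-0.001,0,0],
    [-0.001,0,0],
    [-0.001,0,0],
    [-0.001,0,0],
  ],
)

```text
time_s: 17.98
ee_pos: [0.6027, -0.0312, 0.1644]
ee_rot: [-0.026, 0.946, 0.07, 0.316]
force: [-4.1, -2.7, -3.1]
finger_gap: 0.0311
grip_force: 64.0
```

```bash
python3 -c "
from h import *
s=robot.get_state(); print(s['force'],s['wrist_torque'],s['qpos'].round(2),s['joint_vel'].round(3)); move(w(grip(0,.42)+D*ax(36.9)+[-1.3,2.5,.4]),tool(36.9))
"
```

```text
[-4.12536546 -2.7228163  -3.14385542] [-0.28789601  1.10037274 -0.50052901] [-0.32  0.35  2.03  1.03  0.33  0.18] [ 0.004  0.001  0.001  0.    -0.008 -0.002]
lin [0.0023, 0.0017, 0.0012] rot [-0.0024, -0.0001, 0.0009] loc [  2.7 -56.7 164.4] t 17.9833
```

Forces are down to a few newtons with the paddle lifted. Now I start raising the cover along the arc.

Call:
move_arm(
  linear=[
    [0.005,0,-0.0065],
    [0.0103,0,-0.013],
    [0.0158,0,-0.019],
    [0.0213,0,-0.0254],
    [0.027,0,-0.031],
    [0.0329,0,-0.0373],
    [0.0329,0,-0.0373],
  ],
  delta_rot=[
    [0,-0.0076,0],
    [0,-0.0153,0],
    [0,-0.023,0],
    [0,-0.0306,0],
    [0,-0.038,0],
    [0,-0.0458,0],
    [0,-0.0458,0],
  ],
)

```text
time_s: 18.57
ee_pos: [0.6048, -0.0308, 0.1898]
ee_rot: [-0.02, 0.966, 0.072, 0.246]
force: [-12.8, -11.0, 2.8]
finger_gap: 0.0312
grip_force: 65.5
```

```bash
cat > c.py <<'E'
from h import *
import sys
th=float(sys.argv[1]); s=robot.get_state(); t=60-np.degrees(th+.42)*.96
print(s['force'].round(1),s['wrist_torque'].round(2),s['qpos'].round(2)); f=[-2.6,3.8,.2]
q=s['ee_rot'];Rc=R.from_quat(np.r_[q[1:],q[0]]); z=B.inv().apply(Rc.apply([0,0,1])); print('tilt',np.degrees(np.arctan2(z[0],-z[2])).round(1),'want',t)
move(w(grip(th,.42)+D*ax(t)+f),tool(t))
P0,R0=w(grip(th,.42)+D*ax(t)+f),tool(t)
for a in np.arange(th+.05,th+.6,.05):
    t2=60-np.degrees(a+.42)*.96; P=w(grip(a,.42)+D*ax(t2)+f)
    print(round(a,2),(R0.inv().apply(P-P0)/.5).round(4).tolist(),(np.round(-np.radians(t-t2)/np.pi,4)))
E
python3 c.py .15
```

```text
[-12.8 -11.    2.8] [-1.5   1.72 -1.26] [-0.27  0.31  1.86  0.39  0.55  0.86]
tilt 28.6 want 28.647749450441356
lin [-0.0008, -0.0008, 0.001] rot [-0.0022, 0.0003, 0.0016] loc [  4.8 -56.6 189.8] t 18.5667
0.2 [0.0104, 0.0, -0.0129] -0.0153
0.25 [0.0215, 0.0, -0.0252] -0.0306
0.3 [0.0332, 0.0, -0.0369] -0.0458
0.35 [0.0454, 0.0, -0.0481] -0.0611
0.4 [0.0582, 0.0, -0.0586] -0.0764
0.45 [0.0715, 0.0, -0.0684] -0.0917
0.5 [0.0853, 0.0, -0.0776] -0.107
0.55 [0.0995, 0.0, -0.086] -0.1222
0.6 [0.1141, 0.0, -0.0937] -0.1375
0.65 [0.129, 0.0, -0.1007] -0.1528
0.7 [0.1443, 0.0, -0.1069] -0.1681
```

Call:
move_arm(
  linear=[
    [0.004,0.001,-0.0075],
    [0.0094,0.002,-0.014],
    [0.0148,0.002,-0.02],
    [0.0205,0.002,-0.0262],
    [0.026,0.002,-0.032],
    [0.0322,0.002,-0.0379],
    [0.038,0.002,-0.0435],
    [0.0444,0.002,-0.0491],
    [0.051,0.002,-0.0545],
    [0.0572,0.002,-0.0596],
    [0.064,0.002,-0.0645],
    [0.0705,0.002,-0.0694],
    [0.0775,0.002,-0.074],
    [0.0843,0.002,-0.0786],
    [0.0843,0.002,-0.0786],
  ],
  delta_rot=[
    [0,-0.0076,0],
    [0,-0.0153,0],
    [0,-0.023,0],
    [0,-0.0306,0],
    [0,-0.038,0],
    [0,-0.0458,0],
    [0,-0.0535,0],
    [0,-0.0611,0],
    [0,-0.069,0],
    [0,-0.0764,0],
    [0,-0.084,0],
    [0,-0.0917,0],
    [0,-0.099,0],
    [0,-0.107,0],
    [0,-0.107,0],
  ],
)

```text
time_s: 19.82
ee_pos: [0.6227, -0.0288, 0.244]
ee_rot: [-0.009, 0.994, 0.075, 0.081]
force: [-12.4, 0.1, 6.8]
finger_gap: 0.0311
grip_force: 65.5
```

```bash
python3 c.py .5
```

```text
[-12.4   0.1   6.8] [ 0.17  1.91 -0.41] [-0.18  0.37  1.44  0.06  1.18  1.23]
tilt 9.3 want 9.396367534045702
lin [0.0012, -0.0018, 0.001] rot [-0.0021, 0.0006, 0.0022] loc [ 22.8 -57.1 244. ] t 19.8167
0.55 [0.0106, 0.0, -0.0126] -0.0153
0.6 [0.0219, 0.0, -0.0247] -0.0306
0.65 [0.0337, -0.0, -0.0362] -0.0458
0.7 [0.0461, -0.0, -0.0471] -0.0611
0.75 [0.059, -0.0, -0.0574] -0.0764
0.8 [0.0724, 0.0, -0.067] -0.0917
0.85 [0.0863, 0.0, -0.0759] -0.107
0.9 [0.1005, 0.0, -0.084] -0.1222
0.95 [0.1152, -0.0, -0.0915] -0.1375
1.0 [0.1302, -0.0, -0.0982] -0.1528
1.05 [0.1456, 0.0, -0.1041] -0.1681
```

Going well; continue to lid ≈ 1.0.

Call:
move_arm(
  linear=[
    [0.005,0,-0.0063],
    [0.0106,0,-0.0126],
    [0.016,0,-0.0188],
    [0.0219,0,-0.0247],
    [0.0278,0,-0.0305],
    [0.0337,0,-0.0362],
    [0.04,0,-0.0417],
    [0.0461,0,-0.0471],
    [0.0525,0,-0.0523],
    [0.059,0,-0.0574],
    [0.0657,0,-0.0622],
    [0.0724,0,-0.067],
    [0.0793,0,-0.0715],
    [0.0863,0,-0.0759],
    [0.0934,0,-0.08],
    [0.1005,0,-0.084],
    [0.1152,0,-0.0915],
    [0.1302,0,-0.0982],
    [0.1302,0,-0.0982],
  ],
  delta_rot=[
    [0,-0.0076,0],
    [0,-0.0153,0],
    [0,-0.023,0],
    [0,-0.0306,0],
    [0,-0.038,0],
    [0,-0.0458,0],
    [0,-0.0535,0],
    [0,-0.0611,0],
    [0,-0.069,0],
    [0,-0.0764,0],
    [0,-0.084,0],
    [0,-0.0917,0],
    [0,-0.099,0],
    [0,-0.107,0],
    [0,-0.1146,0],
    [0,-0.1222,0],
    [0,-0.1375,0],
    [0,-0.1528,0],
    [0,-0.1528,0],
  ],
)

```text
time_s: 21.4
ee_pos: [0.6786, -0.0213, 0.3047]
ee_rot: [0.01, 0.984, 0.075, -0.159]
force: [-17.2, -1.8, 23.0]
finger_gap: 0.0305
grip_force: 66.5
```

```bash
python3 c.py 1.0
```

```text
[-17.2  -1.8  23. ] [-0.08  3.83 -0.67] [-0.08  0.72  0.69 -0.08  2.05  1.31]
tilt -18.3 want -18.105606632233815
lin [0.0024, -0.0028, 0.0035] rot [-0.0006, 0.0012, 0.0027] loc [ 79.2 -57.6 304.7] t 21.4
1.05 [0.0109, 0.0, -0.0123] -0.0153
1.1 [0.0223, -0.0, -0.0241] -0.0306
1.15 [0.0344, 0.0, -0.0353] -0.0458
1.2 [0.047, -0.0, -0.0458] -0.0611
1.25 [0.0601, 0.0, -0.0557] -0.0764
1.3 [0.0736, 0.0, -0.0649] -0.0917
1.35 [0.0876, 0.0, -0.0734] -0.107
1.4 [0.102, -0.0, -0.0812] -0.1222
1.45 [0.1168, 0.0, -0.0882] -0.1375
1.5 [0.1319, 0.0, -0.0945] -0.1528
1.55 [0.1473, -0.0, -0.1001] -0.1681
```

Call:
move_arm(
  linear=[
    [0.004,0,-0.008],
    [0.009,0,-0.015],
    [0.015,0,-0.021],
    [0.0203,0,-0.0271],
    [0.026,0,-0.033],
    [0.032,0,-0.0383],
    [0.038,0,-0.0435],
    [0.045,0,-0.049],
    [0.045,0,-0.049],
    [0.045,0,-0.049],
  ],
  delta_rot=[
    [0,-0.0076,0],
    [0,-0.0153,0],
    [0,-0.023,0],
    [0,-0.0306,0],
    [0,-0.038,0],
    [0,-0.0458,0],
    [0,-0.0535,0],
    [0,-0.061,0],
    [0,-0.061,0],
    [0,-0.061,0],
  ],
)

```text
time_s: 22.23
ee_pos: [0.7077, -0.0172, 0.32]
ee_rot: [0.017, 0.965, 0.073, -0.25]
force: [-5.5, -3.4, 6.6]
finger_gap: 0.0305
grip_force: 64.8
```

```bash
python3 c.py 1.2 | head -4; python3 -c "
from h import *
m=robot.camera_model('side');p,d=robot.snapshot('side');W=cloud(d,m);L=loc(W.reshape(-1,3))
k=(L[:,1]>-150)&(L[:,1]<-100)&(L[:,2]>190)&(L[:,2]<330)&(L[:,0]>0)&(L[:,0]<200); q=L[k]; f=np.polyfit(q[:,2],q[:,0],1);print(k.sum(),'lid deg',90-np.degrees(np.arctan(-f[0])), q.max(0))
cv2.imwrite('pics/s8.png',p[:,:,::-1])"
```

```text
[-5.5 -3.4  6.6] [-0.33  1.13 -0.47] [-0.06  0.94  0.26 -0.15  2.44  1.27]
tilt -29.0 want -29.106396298745608
lin [0.0039, -0.0031, 0.0044] rot [-0.0002, -0.0005, 0.0028] loc [108.5 -57.8 320. ] t 22.2333
1.25 [0.011, 0.0, -0.0122] -0.0153
153 lid deg 70.45306002114324 [ 158.69848625 -100.40714893  329.93173782]
```

View pics/s8.png

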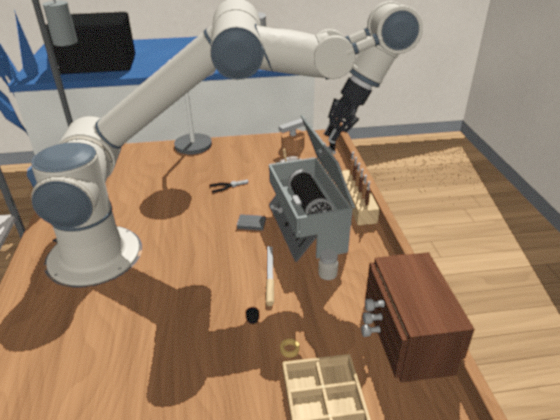

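The side view shows the cover standing open (lid plate about (325,150), fitted ~70°) and other objects in place. Release, then withdraw upward.

Call:
move_arm(
  linear=[
    [0,0,0],
    [0,0,0],
    [0,0,0],
    [0,0,0],
    [0,0,0],
    [0,0,0],
    [0,0,0],
    [0,0,0],
  ],
  delta_rot=[
    [0,0,0],
    [0,0,0],
    [0,0,0],
    [0,0,0],
    [0,0,0],
    [0,0,0],
    [0,0,0],
    [0,0,0],
  ],
  gripper=70,
)

```text
time_s: 22.95
ee_pos: [0.7077, -0.0169, 0.3196]
ee_rot: [0.017, 0.965, 0.073, -0.25]
force: [0.3, -0.3, 1.3]
finger_gap: 0.0703
grip_force: 0.0
```

Call:
move_arm(
  linear=[
    [-0.015,0,-0.028],
    [-0.03,0,-0.056],
    [-0.045,0,-0.084],
    [-0.06,0,-0.112],
    [-0.078,0,-0.14],
    [-0.078,0,-0.14],
    [-0.078,0,-0.14],
    [-0.078,0,-0.14],
    [-0.078,0,-0.14],
  ],
  delta_rot=[
    [0,0.02,0],
    [0,0.04,0],
    [0,0.07,0],
    [0,0.1,0],
    [0,0.13,0],
    [0,0.16,0],
    [0,0.16,0],
    [0,0.16,0],
    [0,0.16,0],
  ],
)

```text
time_s: 23.7
ee_pos: [0.7076, -0.0173, 0.3998]
ee_rot: [-0.002, 0.997, 0.075, -0.003]
force: [0.6, 0.5, -0.7]
finger_gap: 0.0696
grip_force: 0.0
```

```bash
python3 c.py 1.2 | head -3
```

```text
[ 0.6  0.5 -0.7] [ 0.02  0.01 -0.01] [-0.11  0.54  0.74  0.    1.87  1.31]
tilt -0.3 want -29.106396298745608
lin [0.0023, -0.0026, 0.1653] rot [-0.0006, -0.1599, 0.0026] loc [108.5 -57.9 399.8] t 23.7
```

Call:
move_arm(
  linear=[
    [0,0,-0.08],
    [0,0,-0.12],
    [-0.1,0,-0.12],
    [-0.2,0,-0.12],
    [-0.3,0,-0.12],
    [-0.3,0,-0.12],
    [-0.3,0,-0.12],
    [-0.3,0,-0.12],
  ],
  delta_rot=[
    [0,0,0],
    [0,0,0],
    [0,0,0],
    [0,0,0],
    [0,0,0],
    [0,0,0],
    [0,0,0],
    [0,0,0],
  ],
)

```text
time_s: 24.37
ee_pos: [0.5599, -0.0401, 0.4608]
ee_rot: [-0.002, 0.997, 0.075, -0.002]
force: [1.5, 0.1, 0.4]
finger_gap: 0.07
grip_force: 0.0
```

```bash
python3 -c "
from h import *
for n in('side','scene'):
  m=robot.camera_model(n);p,d=robot.snapshot(n);W=cloud(d,m);L=loc(W.reshape(-1,3))
  k=(L[:,1]>-150)&(L[:,1]<-100)&(L[:,2]>190)&(L[:,2]<330)&(L[:,0]>60)&(L[:,0]<200); q=L[k]
  if len(q)>20: f=np.polyfit(q[:,2],q[:,0],1);print(n,len(q),'lid deg',90-np.degrees(np.arctan(-f[0])))
  h=(L-[16,70,32])@np.array([-.8,0,.6]); k=(h>33)&(h<46)&(abs(L[:,1]-70)<30)&(abs(L[:,0]+16)<12)&(L[:,2]<70)&(L[:,2]>45)
  if k.any(): print(n,'knob',k.sum(),L[k].mean(0).round(1),L[k,1].min().round(1),L[k,1].max().round(1))
"
```

```text
side 147 lid deg 70.48540377287246
side knob 14 [-14.8  67.4  57.5] 60.4 77.1
scene 265 lid deg 67.98073131877408
scene knob 20 [-14.4  69.3  56.5] 64.5 76.4
```

Cover stands at about 70°, the switch is still off, and the robot is clear. Handing in.

```bash
python3 -c "
from bench import robot
print(robot.finish_job())"
```

```text
the job is handed in; nothing more can be done
None
```

The job is handed in: the toggle is off and never ran through to reverse, the cover stands open by itself at about 70°, the gripper has let go, and I bumped none of the other things, though I did not re-measure where they lie at the end.

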